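# Roll the wafer tin onto the counter scale

## Robot

A 7-joint arm with a two-finger parallel gripper is mounted at the origin on the work surface. World frame = base frame: x ahead of the robot, y to its left, z up, the work surface at z = 0. Lengths are in m, angles in rad, forces in N, time in s.
With the tool pointing down it reaches from about 0.4 to 0.85 m from the base axis. Payload 10.4 kg.
Tool frame: the origin (TCP) lies at the very end of the fingers, on their centre line; the grasp point (between the pads) lies 19 mm behind it (manip.grip_point_offset is the z of the grasp point in the tool frame, in m); z points along the fingers, y is the direction in which the jaws open and shut (so a half turn about z gives the same grasp; the last joint's range is limited). The gripper opens to 85 mm and grips with 20 to 120 N. Pads are 22 mm wide; open, the fingers measure 114 mm over their backs; the gripper's body (76 mm by 85 mm) begins 54 mm behind the grasp point. The pads swing forward as they close: fully open they stand 13 mm farther back than shut.
Start: joints at [-1.255, 0.332, -0.065, 1.46, 0.022, 1.35, -0.088], TCP at [0.208, 0.589, 0.231] pointing down, gripper open.
Joint ranges: [-2.6, 2.6], [-0.5, 2.12], [-1.47, 1.34], [0.16, 2.42], [-1.27, 4.41], [0.06, 2.06], [-2.6, 2.6]. Speed limits (rad/s): [2.22, 2.22, 2.79, 2.79, 3.14, 3.14, 3.14].

## Interface

Orientations are given as a unit quaternion [x, y, z, w].
In Python, from workcell import manip, camera, get_calibration, hand_in gives the robot as it stands.
- The arm moves only by the shell command python3 -m pendant 'ROWS' [FORCE]. ROWS is JSON, a list of rows, each a list of 5 numbers: the shift along the tool's x, y, z in units of 40 mm (1.0 is 40 mm), then the turn about the tool's z in units of 6 degrees (1.0 is 6 degrees), then the closure, from 0 (fully open) to 1 (shut). A call has 1 to 5 rows; each row is the pose to reach, as a shift and turn from the pose commanded when the call began, along the tool's axes at that moment; what a row does not reach only later rows make up. A row lasts 1/8 s, in which the tool goes at most 62.5 mm and 10.7 degrees, less where a joint would pass 70% of its speed; a pose out of reach is approached as far as the arm can. A call with a gripper value outside its range is refused whole. The fingers move at their own pace and stop on an object; FORCE is the grip in N (left out, the last holds). Time passes only in rows, so rows that repeat a pose let the fingers close. It gives the time, the measured TCP pose, the force and the opening at its end, in the units of the state.
- manip.get_obs(): the state, without advancing time (a new reading comes with each control period).
- camera(name): name is "scene" or "top" or "wrist"; returns (picture, depth): 400x640x3 uint8, red, green, blue; 400x640 float32, m along the optical axis (not along the pixel's ray), 0 where there is no reading.
- get_calibration(name): a dict with "vfov" (degrees; the focal length in pixels is half the picture's height over the tangent of half this angle, whatever the lens; pixels are square), "cx", "cy" (the principal point, pixels), "position" and "rotation" of the camera in the world. Camera axes: x right, y down, z forward; pixel columns grow to the right and rows downward; lengths in m; the calibration is good to about 2 mm. A picture is of the moment at which its call begins: read the wrist's pose just before it. get_calibration takes no time and is no camera call; for the wrist camera it gives the pose at the moment of the call.
- hand_in(): hands the job in, once; it reports no verdict.
The state is a dict: "clock": time; "joint_pos": joint angles; "joint_velocities": joint speeds; "tau": joint torques, N m; "position": TCP position; "ee_rot": TCP orientation; "ft_force": force on the tool from outside, world axes, zero at the start; "torque": the same for the moment, N m; "grip_width": opening from 0.0 (shut) to 1.0 (fully open).
Only numpy, scipy, OpenCV 4.12 (cv2) and the standard library are available. Lean on these libraries where they do the work, as an engineer would, in place of code of your own. Each camera call takes 0.05 s, during which the arm holds its last target.

## Task

Gently roll the wafer tin lying on the rubber mat over to the white scale plate with your fingertips, pushing only on the tin's upper half, and leave it at rest centred on the plate, lying along the line across the plate's middle to within about a centimetre. Roll it, never lift or drag it; leave the jar, the spoon pot and the cup where they stand.

Things in the scene. Friction and masses are not known exactly. Their poses are not given: they have to be found in the camera images.
- tin: tin, sizes in mm, lying on its side, brown card sleeve, bright metal rims; cylinder, diameter 90, length 150, 0.3 to 0.6 kg. Origin: its middle, 47 above the counter (top at 92). x along its axis, within 2 degrees of the plate's x; y, z turn as it rolls. Starts 120 to 230 from the plate's line, either side. The soft mat resists rolling: pushed slowly, it stops within a few mm.
- plate: white weighing plate let flush into the mat (no step), fixed, 200 mm long (its x) by 80 mm wide (its y, the way the tin rolls), with a thin dark line across its middle along x; a low grey console (50 x 90 mm, 18 mm tall) adjoins its +x end, just off the mat. Origin: the plate's middle, on the line, at mat height (2 mm above the counter).
- mat: dark rubber counter mat, 220 mm (x) by 500 mm (y), 2 mm thick, fixed on the steel counter; the tin rolls along its y axis. Origin: centre of its underside, x pointing away from the robot.
- jar: glass jar of gold balls with a steel lid, 104 mm in diameter, 111 mm tall with its knob, standing just off one end of the mat. Origin: centre of its underside. To be left alone.
- cup: white paper cup, 90 mm across, 60 mm tall, standing just off the other end of the mat. Origin: centre of its underside. To be left alone.
- pot: white plastic pot of spoons, 60 x 80 mm, 125 mm tall with the spoons, beyond the mat's far side. Origin: centre of its underside. To be left alone.
There are look-alikes about, which are no part of the job. Of the things that look like the tin, take the one that is farthest from the robot's base at the start.

How it is judged:
On the way:
1. the tin has rolled over by more than 115 degrees on its way to the plate (angle between tin's own z axis and vertical above 2 rad), for 0.1 s.
At the end, for the whole second after the job is handed in: the tin lies still on its side on the mat, its middle within 15 mm of the plate's middle line and within 25 mm of the plate's middle along that line, its axis within 0.2 rad of that line (y of tin in the frame of plate between -0.015 and 0.015 m and x of tin in the frame of plate between -0.025 and 0.025 m and angle between the x axis of tin and the x axis of plate, either way round below 0.2 rad and height (world z) of tin below 0.052 m and linear speed of tin below 0.01 m/s); the robot touches nothing.
It fails at once if the tin is lifted (its axis more than 15 mm above where it rolls) (height (world z) of tin above 0.062 m).
It fails at once if the tin is flung (faster than 0.35 m/s) (linear speed of tin above 0.35 m/s).
It fails at once if the tin is pushed below its upper half (contact force between the fingers and tin above 0.5 N and height (world z) of the grasp point below 0.055 m).
It fails at once if the jar, the cup or the spoon pot is moved more than 15 mm (distance of any of jar, cup, pot from where it was at the start of the episode above 0.015 m).
It also fails if it takes over 61 s, if anything falls off the work surface, if the arm or the gripper's body presses on something with over 40 N, if the wrist force passes 120 N, or if a joint passes its speed limit or range.

## Working session

There is one attempt and no reset: what is moved stays moved. The work goes in short steps, Python scripts to look and compute and a shell command to move; the robot and the scene stay as the last step left them, time stands still between calls to the robot, and variables do not carry over. Pictures are saved under pics/ and viewed, and the job is handed in when it is done.

```bash
mkdir -p pics; ls
python3 - <<'E'
from workcell import manip,camera,get_calibration
import cv2,numpy as np
o=manip.get_obs(); print(o, manip.grip_point_offset)
for n in("scene","top"):
    p,d=camera(n); cv2.imwrite(f"pics/{n}0.png",p[...,::-1]); np.save(f"pics/{n}0.npy",d); print(n,get_calibration(n))
E
```

```text
pics
{'clock': 0.0, 'joint_pos': array([-1.25462437,  0.33288351, -0.06464821,  1.4609606 ,  0.0216091 ,
        1.34986531, -0.08850577]), 'joint_velocities': array([-4.45362530e-04, -9.18925201e-04,  1.25426793e-03, -1.52883542e-03,
       -1.41887884e-05,  9.14680224e-04, -2.92052581e-03]), 'tau': array([ 9.73721967e-05, -6.25450230e+01,  4.95804066e-02, -3.91603124e+01,
        1.64000614e-02,  9.80363286e-03,  3.21760922e-05]), 'position': array([0.20761894, 0.58911355, 0.23049932]), 'ee_rot': array([ 1.68592541e-01,  9.85685574e-01, -7.06810488e-04, -7.48074114e-05]), 'ft_force': array([-0.28301598, -0.27140346, -0.88491548]), 'torque': array([ 0.05738611, -0.00052073, -0.02371859]), 'grip_width': 0.995800227899195} -0.0187
scene {'vfov': 51.19816456043746, 'cx': 323.0278378247476, 'cy': 205.17131514707694, 'position': array([1.32985546, 0.12796372, 0.97133705]), 'rotation': array([ 0.63431487,  0.67646249, -0.27985477, -0.24844406])}
top {'vfov': 48.00168491970135, 'cx': 318.2142771050001, 'cy': 196.48078280750255, 'position': array([0.21015643, 0.02460722, 1.52980919]), 'rotation': array([ 0.70477279, -0.70300757,  0.06232993, -0.07204613])}
```

View pics/scene0.png

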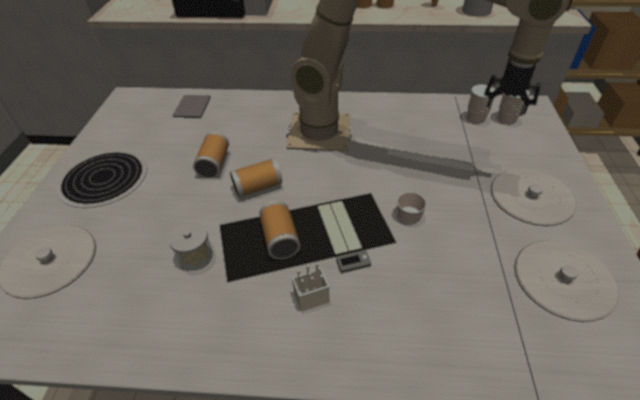

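View pics/top0.png

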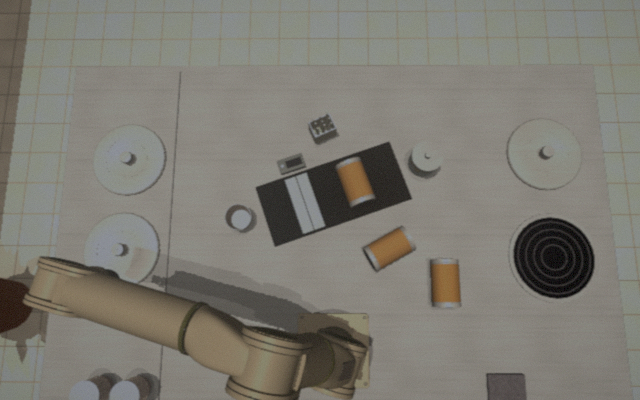

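The tin on the mat is at about (355,182) in top and (280,230) in scene. The plate is at (305,204) in top and the cup at (240,217). The jar is at (426,158) and the pot at (322,128). Next I'll measure these positions.

```bash
cat > h.py <<'E'
import numpy as np,cv2
from scipy.spatial.transform import Rotation as R
from workcell import manip,camera,get_calibration
def ray(cal,uv):
    f=200/np.tan(np.radians(cal['vfov'])/2); uv=np.atleast_2d(np.array(uv,float))
    r=np.c_[(uv[:,0]-cal['cx'])/f,(uv[:,1]-cal['cy'])/f,np.ones(len(uv))]
    return r@R.from_quat(cal['rotation']).as_matrix().T
def onz(cal,uv,z):
    r=ray(cal,uv);c=cal['position'];return c+r*((z-c[2])/r[:,2])[:,None]
def cloud(cal,d):
    v,u=np.mgrid[0:400,0:640]
    P=cal['position']+ray(cal,np.c_[u.ravel(),v.ravel()])*d.ravel()[:,None]
    return P.reshape(400,640,3)
E
python3 - <<'E'
from h import *
for n in("top","scene"):
    c=get_calibration(n);im=cv2.imread(f"pics/{n}0.png");d=np.load(f"pics/{n}0.npy")
    P=cloud(c,d)
    hsv=cv2.cvtColor(im,cv2.COLOR_BGR2HSV)
    br=((hsv[...,0]<20)&(hsv[...,1]>110)).astype(np.uint8)
    near=(P[...,2]>0.04)&(P[...,2]<.12)
    k,l,s,ce=cv2.connectedComponentsWithStats((near&(d>0)).astype(np.uint8))
    for i in range(1,k):
        if s[i,4]>60:
            q=P[l==i]; print(n,s[i],ce[i].round(),'mean',q.mean(0).round(3),'min',q.min(0).round(3),'max',q.max(0).round(3))
    if n=="top":
        dark=((im.max(2)<60)&(abs(P[...,2])<.02)).astype(np.uint8)
        u0=cv2.resize(im[120:260,220:460],None,fx=3.3,fy=3.3,interpolation=cv2.INTER_CUBIC);cv2.imwrite("pics/zt.png",u0)
    else:
        cv2.imwrite("pics/zs.png",cv2.resize(im[170:310,190:430],None,fx=3.3,fy=3.3,interpolation=cv2.INTER_CUBIC))
E
```

```text
top [308 113  29  28 367] [323. 126.] mean [0.736 0.032 0.072] min [ 0.695 -0.015  0.04 ] max [0.783 0.081 0.12 ]
top [409 141  35  34 880] [426. 157.] mean [ 0.62  -0.311  0.093] min [ 0.572 -0.366  0.04 ] max [ 0.675 -0.263  0.118]
top [ 336  157   40   51 1232] [355. 182.] mean [ 0.54  -0.076  0.081] min [ 0.459 -0.143  0.041] max [ 0.628 -0.014  0.101]
top [225 204  27  26 154] [235. 215.] mean [0.432 0.321 0.054] min [0.383 0.267 0.04 ] max [0.469 0.356 0.068]
top [ 363  226   53   46 1319] [390. 248.] mean [ 0.322 -0.185  0.08 ] min [ 0.249 -0.272  0.041] max [ 0.396 -0.101  0.099]
top [ 430  259   32   49 1385] [445. 283.] mean [ 0.212 -0.358  0.08 ] min [ 0.138 -0.409  0.041] max [ 0.288 -0.32   0.099]
top [327 327  26  11  63] [339. 330.] mean [ 0.067 -0.021  0.083] min [ 0.046 -0.061  0.04 ] max [0.075 0.016 0.12 ]
top [ 81 376  38  24 402] [101. 386.] mean [-0.101  0.704  0.088] min [-0.147  0.639  0.041] max [-0.076  0.758  0.12 ]
top [122 376  28  24 350] [139. 386.] mean [-0.099  0.589  0.086] min [-0.145  0.57   0.04 ] max [-0.076  0.635  0.12 ]
scene [   0    0  309  
[... 741 characters left out ...]
2. 152.] mean [ 0.236 -0.351  0.074] min [ 0.137 -0.408  0.04 ] max [ 0.297 -0.316  0.094]
scene [ 230  159   53   36 1146] [256. 176.] mean [ 0.348 -0.175  0.074] min [ 0.275 -0.268  0.04 ] max [ 0.402 -0.096  0.093]
scene [397 192  30  25 306] [412. 203.] mean [0.424 0.317 0.052] min [0.383 0.272 0.04 ] max [0.474 0.36  0.066]
scene [ 260  201   40   53 1498] [278. 227.] mean [ 0.564 -0.071  0.079] min [ 0.463 -0.139  0.04 ] max [ 0.633 -0.009  0.097]
scene [ 169  222   42   42 1339] [190. 242.] mean [ 0.64  -0.303  0.087] min [ 0.573 -0.363  0.04 ] max [ 0.68  -0.259  0.115]
scene [293 263  37  41 839] [311. 285.] mean [0.747 0.039 0.073] min [ 0.7   -0.012  0.04 ] max [0.785 0.084 0.12 ]
```

View pics/zt.png

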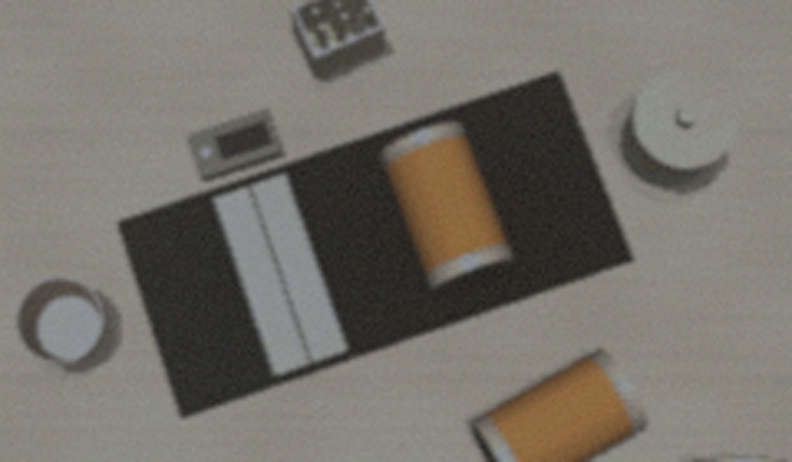

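View pics/zs.png

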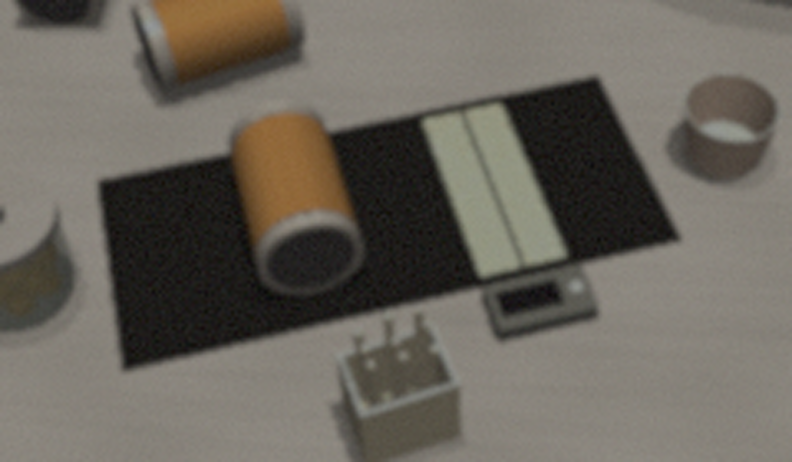

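```bash
cat > m.py <<'E'
from h import *
from scipy.optimize import least_squares
def fit(P):
    # cylinder r=45 axis horizontal at z0=0.047 ; params cx,cy,yaw
    q=P
    def f(p):
        a=np.array([np.cos(p[2]),np.sin(p[2])]);n=np.array([-a[1],a[0]])
        return np.hypot((q[:,:2]-p[:2])@n,q[:,2]-p[3])-.045
    g=q.mean(0); x0=[g[0],g[1],np.radians(17),.047]
    s=least_squares(f,x0,loss='soft_l1',f_scale=.002);p=s.x
    a=np.array([np.cos(p[2]),np.sin(p[2])]);n=np.array([-a[1],a[0]])
    t=(q[:,:2]-p[:2])@a; lo,hi=np.percentile(t,[1,99]); c=p[:2]+a*(lo+hi)/2
    return c,np.degrees(p[2]),p[3],hi-lo,np.sqrt(np.mean(s.fun**2))
E
python3 - <<'E'
from m import *
c=get_calibration("top")
z=lambda a:(np.array(a)+.5)/3.3-.5+[220,120]
M=onz(c,z([(120,222),(558,72),(632,261),(184,416)]),.002);print('mat',M.round(3),M.mean(0))
Pl=onz(c,z([(213,198),(290,174),(347,350),(274,376),(252,186),(310,363)]),.002);print('plate',Pl.round(3),Pl[:4].mean(0),Pl[4:].mean(0))
d=Pl[4]-Pl[5];print('yaw line',np.degrees(np.arctan2(d[1],d[0])),'mat',[np.degrees(np.arctan2(*(M[i]-M[j])[[1,0]])) for i,j in((0,3),(1,2))], 'long',[np.degrees(np.arctan2(*-(M[i]-M[j])[[0,1]])) for i,j in((0,1),(3,2))])
cs=get_calibration("scene")
z=lambda a:(np.array(a)+.5)/3.3-.5+[190,170]
Q=onz(cs,z([(423,118),(502,101),(568,259),(482,278),(462,109),(523,264)]),.002);print('scene plate',Q.round(3),Q[:4].mean(0),Q[4:].mean(0))
d=Q[5]-Q[4];print(np.degrees(np.arctan2(d[1],d[0])))
for n in("top","scene"):
    c=get_calibration(n);P=cloud(c,np.load(f"pics/{n}0.npy")).reshape(-1,3)
    k=(P[:,2]>.025)&(P[:,2]<.11)&(np.hypot(P[:,0]-.55,P[:,1]+.075)<.115)
    if n=="top": k&=P[:,2]>.05
    print(n,fit(P[k]))
E
```

```text
mat [[ 0.538  0.263  0.002]
 [ 0.703 -0.203  0.002]
 [ 0.497 -0.275  0.002]
 [ 0.334  0.191  0.002]] [ 0.51805074 -0.00576479  0.002     ]
plate [[0.564 0.165 0.002]
 [0.59  0.084 0.002]
 [0.403 0.023 0.002]
 [0.376 0.099 0.002]
 [0.577 0.124 0.002]
 [0.389 0.062 0.002]] [0.48319953 0.09285481 0.002     ] [0.48318208 0.09289838 0.002     ]
yaw line 18.386848282046074 mat [np.float64(19.464052842254763), np.float64(19.22289000905407)] long [np.float64(160.50032355050973), np.float64(160.71503414521126)]
scene plate [[0.401 0.026 0.002]
 [0.374 0.102 0.002]
 [0.567 0.168 0.002]
 [0.593 0.093 0.002]
 [0.387 0.063 0.002]
 [0.575 0.129 0.002]] [0.48379521 0.0974021  0.002     ] [0.48108504 0.09598228 0.002     ]
19.193859526500077
top (array([ 0.5433323, -0.0796479]), np.float64(19.95301848998822), np.float64(0.046291425306584075), np.float64(0.14894848144728923), np.float64(0.004125772280689858))
scene (array([ 0.54841384, -0.07433683]), np.float64(20.11096895589865), np.float64(0.04663417381897298), np.float64(0.151225620806715), np.float64(0.01013421057192884))
```

Tin's centre is about (0.545,-0.077). The plate's centre is about (0.4835,0.095) with yaw about 19.3°, so the tin has to roll about 183 mm along (-0.33,0.94). I'll move high over to its rear side, between the tin and the jar, with the jaws spread along the tin's axis.

```bash
python3 -m pendant '[[-0.97,-0.95,0,0,0],[-1.94,-1.9,0,0,0],[-2.91,-2.85,0,0,0],[-3.88,-3.8,0,0,0],[-4.85,-4.75,0,0,0]]'
python3 -m pendant '[[-0.97,-0.95,0,0,0],[-1.94,-1.9,0,0,0],[-2.91,-2.85,0,0,0],[-3.88,-3.8,0,0,0],[-4.85,-4.75,0,0,0]]'
```

```text
clock: 0.72
position: [0.328, 0.344, 0.2311]
ee_rot: [0.169, 0.986, -0.0, -0.0]
ft_force: [1.0, 0.2, 0.9]
grip_width: 0.997
clock: 1.35
position: [0.4477, 0.1004, 0.2312]
ee_rot: [0.169, 0.986, 0.0, -0.0]
ft_force: [0.7, -0.0, 0.7]
grip_width: 1.003
```

```bash
python3 -m pendant '[[-0.97,-0.95,0,1.71,0],[-1.94,-1.9,0,3.42,0],[-2.91,-2.85,0,5.13,0],[-3.88,-3.8,0,6.84,0],[-4.85,-4.75,0,8.55,0]]'
cat > st.py <<'E'
from m import *
import sys
C=np.array([.4835,.0955]);yaw=np.radians(19.3);a=np.array([np.cos(yaw),np.sin(yaw)]);n=np.array([-a[1],a[0]])
o=manip.get_obs();p=o['position'];Rm=R.from_quat(o['ee_rot']).as_matrix()
print('t',round(o['clock'],2),'tcp',p.round(4),'along',(p[:2]-C)@a,'roll',(p[:2]-C)@n,'xyaw',np.degrees(np.arctan2(Rm[1,0],Rm[0,0])).round(2),'ft n,a,z',(o['ft_force'][:2]@n).round(2),(o['ft_force'][:2]@a).round(2),o['ft_force'][2].round(2))
if len(sys.argv)>1:
    tag=sys.argv[1];ims=[]
    for nm in("scene","top"):
        im,d=camera(nm);P=cloud(get_calibration(nm),d).reshape(-1,3)
        im=im[...,::-1]; h=cv2.cvtColor(np.ascontiguousarray(im),cv2.COLOR_BGR2HSV).reshape(-1,3)
        w=(P[:,:2]-C);k=(P[:,2]>.05)&(P[:,2]<.096)&(abs(w@a)<.11)&(abs(w@n)<.29)&(h[:,0]<20)&(h[:,1]>100)
        if k.sum()>150:
            c,y,z,L,e=fit(P[k]);print(nm,k.sum(),'tin along,roll',((c-C)@a).round(4),((c-C)@n).round(4),'dyaw',y-19.3,'z',z.round(4),'L',L.round(3),e.round(4))
        ims.append(cv2.resize(im[120:310,180:460],None,fx=2.8,fy=2.8)[:532,:784] if nm=='scene' else im)
    cv2.imwrite(f"pics/{tag}.png",ims[0]);cv2.imwrite(f"pics/{tag}t.png",ims[1])
E
python3 st.py a1
```

```text
clock: 1.98
position: [0.5677, -0.143, 0.2312]
ee_rot: [0.581, 0.814, 0.0, -0.0]
ft_force: [0.9, 1.1, 0.6]
grip_width: 1.001
t 1.98 tcp [ 0.5677 -0.143   0.2312] along 0.000650146711548025 roll -0.25287692814804946 xyaw 108.99 ft n,a,z 0.74 1.2 0.58
scene 895 tin along,roll 0.001 -0.1817 dyaw 0.6777254626770883 z 0.0469 L 0.113 0.0014
top 650 tin along,roll 0.0018 -0.185 dyaw 1.2852340688652184 z 0.0464 L 0.111 0.0026
```

View pics/a1.png

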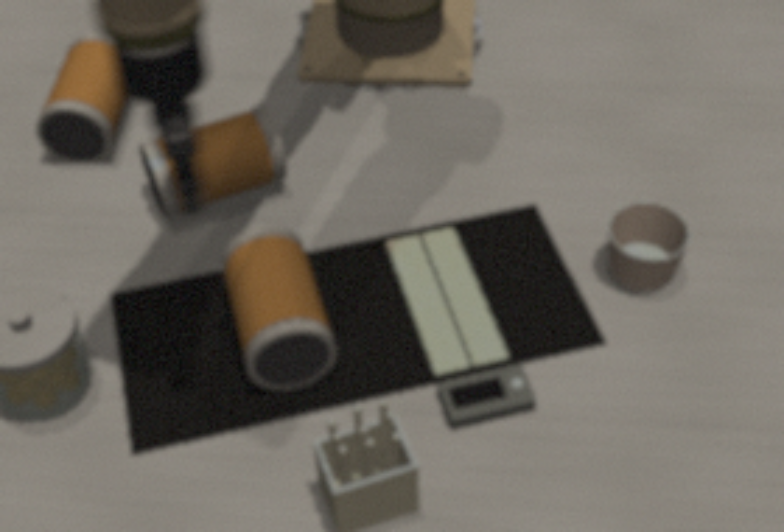

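The tin is unmoved at about -183 mm on the roll axis. The fingers are 14 mm clear of its rear side, so I'll descend.

```bash
python3 -m pendant '[[0,0,1,0,0],[0,0,2,0,0],[0,0,3,0,0],[0,0,4,0,0],[0,0,4.48,0,0]]'; python3 st.py a2
```

```text
clock: 2.7
position: [0.5659, -0.1407, 0.0499]
ee_rot: [0.578, 0.816, -0.001, -0.001]
ft_force: [0.2, 0.7, -0.6]
grip_width: 1.0
t 2.7 tcp [ 0.5659 -0.1407  0.0499] along -0.0003240524046787468 roll -0.2501854340263424 xyaw 109.34 ft n,a,z 0.63 0.44 -0.61
scene 894 tin along,roll 0.0013 -0.1818 dyaw 0.6381929674683242 z 0.047 L 0.112 0.0014
top 360 tin along,roll 0.0189 -0.1846 dyaw 0.19944488438373753 z 0.046 L 0.077 0.0026
```

Run:
```python
from h import *
p,d=camera("wrist");cv2.imwrite("pics/w2.png",p[...,::-1])
```

```text
(no output)
```

View pics/a2.png

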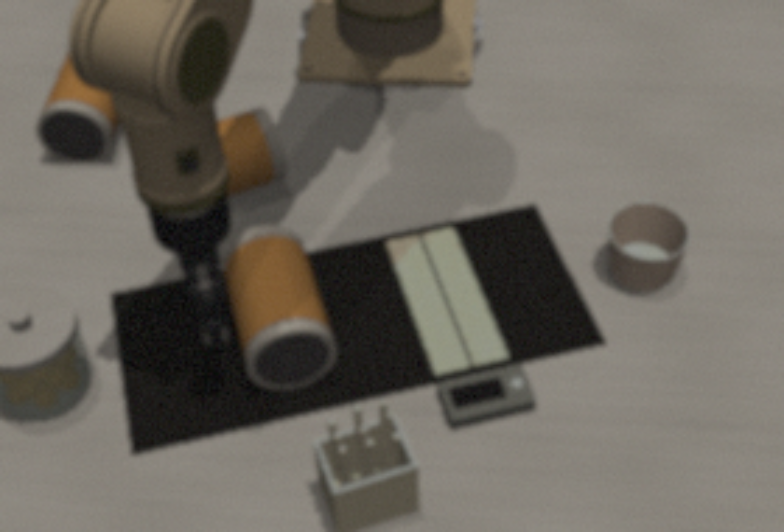

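View pics/w2.png

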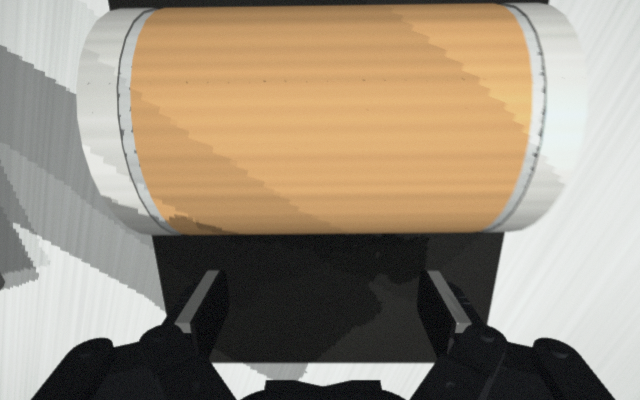

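Both fingers stand behind the tin and symmetric about its middle. I'll make a slow first push and check the forces and motion.

```bash
python3 -m pendant '[[0.1,0,0,0,0],[0.25,0,0,0,0],[0.4,0,0,0,0],[0.55,0,0,0,0],[0.7,0,0,0,0]]'; python3 st.py a3
```

```text
clock: 3.48
position: [0.5596, -0.1183, 0.0546]
ee_rot: [0.579, 0.815, -0.0, 0.003]
ft_force: [-0.7, -15.7, 22.8]
grip_width: 0.997
t 3.48 tcp [ 0.5596 -0.1183  0.0546] along 0.0011560880264628688 roll -0.22688774628213904 xyaw 109.24 ft n,a,z -14.58 -5.88 22.83
scene 756 tin along,roll 0.0018 -0.1782 dyaw 0.6179608460572474 z 0.0469 L 0.113 0.0015
top 225 tin along,roll 0.0271 -0.1806 dyaw 0.17342083986699208 z 0.0459 L 0.061 0.0025
```

The fingertip friction is high: 23 N upwards, 15 N back, and the tin only moved about 4 mm. A plain push from behind jams. I'll move the fingertips with the tin's surface instead, forward and up along the cycloid, so that it rolls.

```bash
python3 -m pendant '[[0.18,0,-0.15,0,0],[0.37,0,-0.25,0,0],[0.57,0,-0.33,0,0],[0.77,0,-0.41,0,0],[0.99,0,-0.48,0,0]]'; python3 st.py a4
```

```text
clock: 4.2
position: [0.5449, -0.0781, 0.0721]
ee_rot: [0.579, 0.815, 0.0, 0.0]
ft_force: [-1.9, -2.0, 4.9]
grip_width: 0.998
t 4.2 tcp [ 0.5449 -0.0781  0.0721] along 0.0005995671595084215 roll -0.18413074695159234 xyaw 109.26 ft n,a,z -1.24 -2.47 4.87
scene 582 tin along,roll 0.0021 -0.1526 dyaw 0.8241859828014029 z 0.0471 L 0.112 0.0016
```

View pics/a4.png

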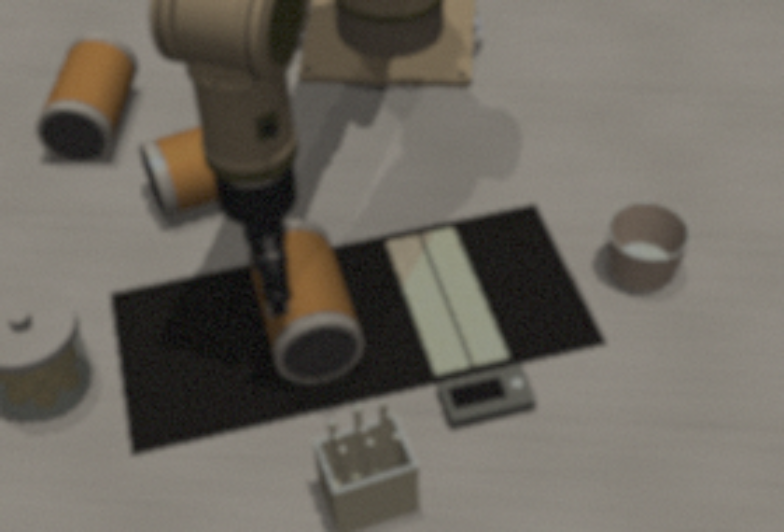

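The tin rolled 26 mm with only 5 N of contact force. I'll carry on over the top.

```bash
python3 -m pendant '[[0.3,0,-0.06,0,0],[0.61,0,-0.1,0,0],[0.92,0,-0.12,0,0],[1.23,0,-0.12,0,0],[1.54,0,-0.11,0,0]]'; python3 st.py a5
```

```text
clock: 4.92
position: [0.5246, -0.0208, 0.0785]
ee_rot: [0.579, 0.815, 0.0, 0.0]
ft_force: [-16.4, -7.0, 41.3]
grip_width: 0.999
t 4.92 tcp [ 0.5246 -0.0208  0.0785] along 0.0003657237509705411 roll -0.1233047497138845 xyaw 109.19 ft n,a,z -1.17 -17.76 41.32
scene 570 tin along,roll 0.0019 -0.121 dyaw 0.5349315566536248 z 0.047 L 0.114 0.0013
```

```bash
python3 -m pendant '[[0.15,0,-0.08,0,0],[0.4,0,-0.085,0,0],[0.6,0,-0.085,0,0]]'; python3 st.py
```

```text
clock: 5.4
position: [0.5161, 0.0042, 0.0788]
ee_rot: [0.578, 0.816, 0.0, -0.0]
ft_force: [-0.2, -0.1, 0.0]
grip_width: 0.997
t 5.4 tcp [0.5161 0.0042 0.0788] along 0.0006222912451245099 roll -0.09691760761208333 xyaw 109.34 ft n,a,z -0.05 -0.19 0.05
```

```bash
python3 -m pendant '[[0,0,-0.5,0,0],[0,0,-1,0,0],[-1,0,-1.2,0,0],[-2,0,-1.2,0,0]]'; python3 st.py a6
```

```text
clock: 5.9
position: [0.5437, -0.0721, 0.1276]
ee_rot: [0.578, 0.816, 0.001, 0.0]
ft_force: [-0.1, 0.3, -1.2]
grip_width: 0.999
t 5.9 tcp [ 0.5437 -0.0721  0.1276] along 0.0013768701967570962 roll -0.17809462161574843 xyaw 109.41 ft n,a,z 0.35 -0.0 -1.18
scene 842 tin along,roll 0.0003 -0.1158 dyaw 0.567705784477468 z 0.047 L 0.113 0.0015
top 501 tin along,roll 0.0015 -0.1191 dyaw 0.09594628246167147 z 0.0461 L 0.111 0.0025
```

View pics/a6.png

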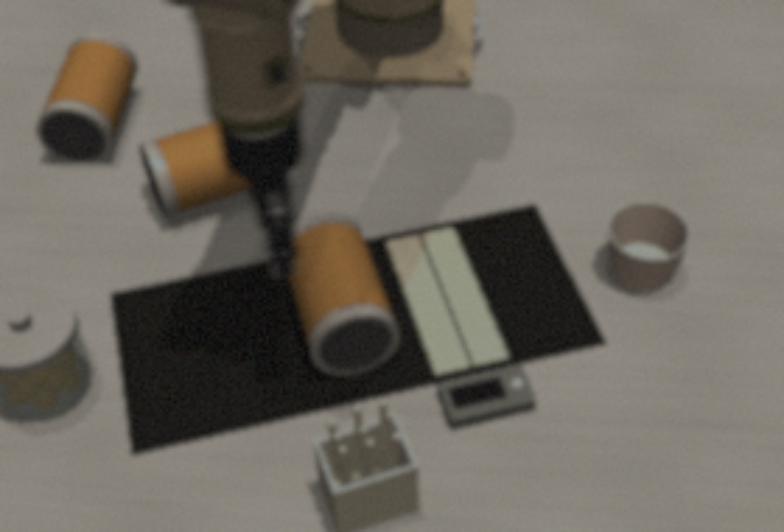

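```bash
python3 -m pendant '[[-0.15,0,0.6,0,0],[-0.15,0,1.2,0,0],[-0.15,0,1.79,0,0],[-0.15,0,1.79,0,0]]'; python3 st.py
```

```text
clock: 6.5
position: [0.5435, -0.0771, 0.0538]
ee_rot: [0.578, 0.816, -0.001, -0.002]
ft_force: [0.3, 0.5, 0.2]
grip_width: 0.999
t 6.5 tcp [ 0.5435 -0.0771  0.0538] along -0.00043668570153449057 roll -0.1827038284348403 xyaw 109.34 ft n,a,z 0.38 0.47 0.23
```

```bash
python3 -m pendant '[[0.25,0,0,0,0],[0.39,0,0,0,0],[0.57,0,-0.09,0,0],[0.75,0,-0.19,0,0],[0.95,0,-0.28,0,0]]'; python3 st.py b1
```

```text
clock: 7.12
position: [0.5324, -0.0417, 0.0672]
ee_rot: [0.579, 0.816, 0.0, 0.0]
ft_force: [0.2, -0.1, 0.0]
grip_width: 1.001
t 7.12 tcp [ 0.5324 -0.0417  0.0672] along 0.000845486797951511 roll -0.14565266753869333 xyaw 109.29 ft n,a,z -0.15 0.18 0.04
scene 589 tin along,roll 0.001 -0.1051 dyaw 0.7723340271009498 z 0.047 L 0.113 0.0022
top 173 tin along,roll 0.0245 -0.1068 dyaw 0.825807421835659 z 0.0466 L 0.063 0.0024
```

```bash
python3 -m pendant '[[0.33,0,-0.08,0,0],[0.66,0,-0.165,0,0],[1.0,0,-0.225,0,0],[1.35,0,-0.26,0,0],[1.6,0,-0.265,0,0]]'; python3 st.py b2
```

```text
clock: 7.85
position: [0.5108, 0.0185, 0.0784]
ee_rot: [0.579, 0.816, -0.0, -0.0]
ft_force: [-8.0, -3.9, 18.8]
grip_width: 0.994
t 7.85 tcp [0.5108 0.0185 0.0784] along 0.0002870130079555596 roll -0.0816823347974121 xyaw 109.28 ft n,a,z -1.04 -8.81 18.79
scene 517 tin along,roll 0.0005 -0.0715 dyaw 0.4383918638761628 z 0.0471 L 0.115 0.0015
```

```bash
python3 -m pendant '[[0.2,0,-0.02,0,0],[0.45,0,-0.02,0,0],[0.7,0,-0.02,0,0],[0.95,0,-0.02,0,0],[1.15,0,-0.01,0,0]]'; python3 st.py b3
```

```text
clock: 8.57
position: [0.4952, 0.0622, 0.0783]
ee_rot: [0.579, 0.816, -0.0, -0.001]
ft_force: [-6.6, -2.7, 11.5]
grip_width: 1.002
t 8.57 tcp [0.4952 0.0622 0.0783] along 3.596128525051112e-05 roll -0.035298245827855734 xyaw 109.28 ft n,a,z -0.38 -7.12 11.49
scene 632 tin along,roll -0.0001 -0.0481 dyaw 0.45440021826842525 z 0.047 L 0.113 0.0016
```

```bash
python3 -m pendant '[[0,0,-0.5,0,0],[0,0,-1,0,0],[-1,0,-1.2,0,0],[-1.97,0,-1.2,0,0],[-1.97,0,-1.2,0,0]]'; python3 st.py b4
```

```text
clock: 9.3
position: [0.5224, -0.0153, 0.126]
ee_rot: [0.58, 0.814, -0.0, 0.0]
ft_force: [-0.8, 1.1, -0.2]
grip_width: 0.998
t 9.3 tcp [ 0.5224 -0.0153  0.126 ] along 4.043702252711971e-05 roll -0.11743699469623312 xyaw 109.03 ft n,a,z 1.29 -0.37 -0.19
scene 801 tin along,roll -0.0 -0.0477 dyaw 0.6624440961026679 z 0.0469 L 0.115 0.0015
top 469 tin along,roll -0.0007 -0.051 dyaw 0.3573581464185658 z 0.0461 L 0.111 0.0026
```

```bash
python3 -m pendant '[[0,0,0.6,0,0],[0,0,1.2,0,0],[0,0,1.78,0,0],[0,0,1.78,0,0]]'; python3 st.py
```

```text
clock: 9.9
position: [0.5206, -0.0114, 0.0531]
ee_rot: [0.578, 0.816, -0.001, -0.001]
ft_force: [-0.3, -0.8, -0.2]
grip_width: 0.998
t 9.9 tcp [ 0.5206 -0.0114  0.0531] along -0.00032914485685994814 roll -0.11311974778959574 xyaw 109.39 ft n,a,z -0.66 -0.55 -0.19
```

```bash
python3 -m pendant '[[0.2,0,0,0,0],[0.35,0,0,0,0],[0.53,0,-0.09,0,0],[0.71,0,-0.185,0,0],[0.91,0,-0.275,0,0]]'; python3 st.py c1
```

```text
clock: 10.52
position: [0.5101, 0.0222, 0.066]
ee_rot: [0.579, 0.816, 0.0, 0.0]
ft_force: [0.0, 0.5, 0.1]
grip_width: 1.003
t 10.53 tcp [0.5101 0.0222 0.066 ] along 0.0008401553043166673 roll -0.07800366376591182 xyaw 109.29 ft n,a,z 0.45 0.17 0.05
scene 500 tin along,roll 0.0007 -0.0366 dyaw 0.6258606867241241 z 0.0471 L 0.113 0.0023
```

```bash
python3 -m pendant '[[0.33,0,-0.1,0,0],[0.66,0,-0.19,0,0],[1.0,0,-0.25,0,0],[1.3,0,-0.285,0,0],[1.55,0,-0.295,0,0]]'; python3 st.py c2
```

```text
clock: 11.25
position: [0.4891, 0.0809, 0.0783]
ee_rot: [0.579, 0.816, -0.0, -0.0]
ft_force: [-6.6, -3.8, 18.1]
grip_width: 1.0
t 11.25 tcp [0.4891 0.0809 0.0783] along 0.0004476800453025763 roll -0.015646308758719495 xyaw 109.3 ft n,a,z -1.39 -7.43 18.06
scene 514 tin along,roll 0.0001 -0.0037 dyaw 0.3846232140493342 z 0.0471 L 0.113 0.0014
```

```bash
python3 -m pendant '[[0.1,0,0,0,0],[0.22,0,-0.01,0,0],[0.22,0,-0.02,0,0],[0.22,0,-0.02,0,0]]'; python3 st.py c3; python3 -m pendant '[[0,0,-0.2,0,0],[0,0,-0.8,0,0],[0,0,-1.6,0,0],[-1,0,-2.4,0,0],[-2.2,0,-2.6,0,0]]'; python3 -m pendant '[[-1.3,0,-0.8,0,0],[-2.6,0,-1.6,0,0],[-2.6,0,-1.6,0,0]]';python3 st.py c4
```

```text
clock: 11.85
position: [0.4862, 0.0892, 0.0787]
ee_rot: [0.579, 0.816, 0.0, -0.0]
ft_force: [-5.7, -2.6, 11.4]
grip_width: 1.003
t 11.85 tcp [0.4862 0.0892 0.0787] along 0.0004593857282004591 roll -0.0068652114297200325 xyaw 109.31 ft n,a,z -0.59 -6.23 11.45
scene 540 tin along,roll -0.0009 0.0008 dyaw 0.43654132920229216 z 0.0469 L 0.112 0.0015
clock: 12.58
position: [0.5171, 0.006, 0.1846]
ee_rot: [0.577, 0.816, 0.002, 0.001]
ft_force: [0.6, 0.3, -0.8]
grip_width: 0.999
clock: 12.95
position: [0.5514, -0.0972, 0.2489]
ee_rot: [0.581, 0.814, 0.001, 0.002]
ft_force: [0.8, 0.2, -0.5]
grip_width: 0.995
t 12.95 tcp [ 0.5514 -0.0972  0.2489] along 0.00041189592946423416 roll -0.2042955916634834 xyaw 108.93 ft n,a,z -0.07 0.77 -0.53
scene 842 tin along,roll -0.0008 0.0009 dyaw 0.5688609349575273 z 0.047 L 0.115 0.0015
top 892 tin along,roll -0.0018 -0.0023 dyaw 0.8985931811135472 z 0.0464 L 0.113 0.0023
```

Run:
```python
import cv2
cv2.imwrite("pics/c4tz.png",cv2.resize(cv2.imread("pics/c4t.png")[120:260,220:460],None,fx=3.3,fy=3.3,interpolation=cv2.INTER_CUBIC))
```

```text
(no output)
```

View pics/c4.png

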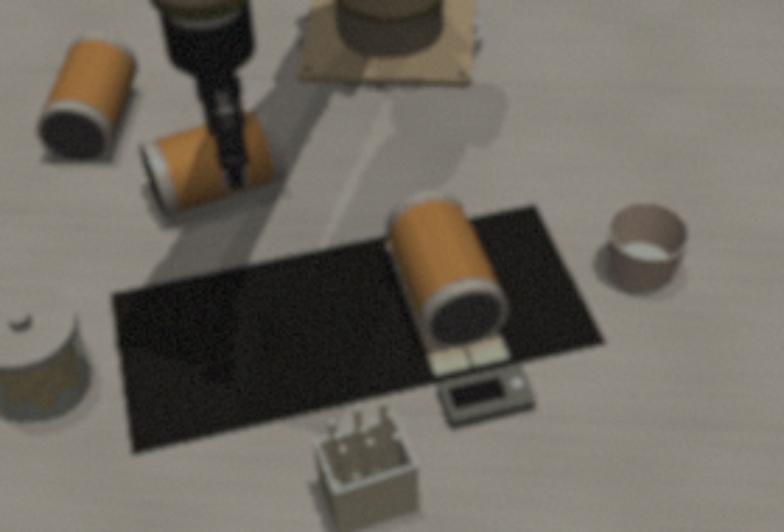

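View pics/c4tz.png

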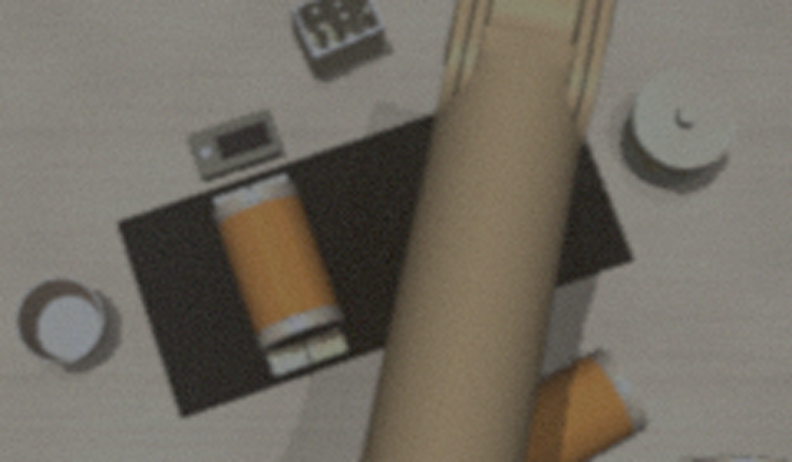

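The tin lies on the plate centred on its line, with the console and line end visible symmetrically below it. Cup, jar and pot look unmoved, and the arm is clear. Handing in.

```bash
python3 -c "
from workcell import hand_in
print(hand_in())"
```

```text
the job is handed in; nothing more can be done
None
```

The tin is at rest on the plate, centred on its middle line, and I handed the job in at about 13 s of the 61 s allowed. `hand_in()` reports no verdict, so the result below is from my own measurements.

**What I did:** I spread the fingers along the tin's axis and rolled it about 183 mm in three strokes, pushing forward and over the top. The fingertips stayed on its upper half, with the grasp point at least 69 mm up.

**Last checks:**
- **Position:** the scene and top cameras put the tin +1 mm and -2 mm from the line. They put it 1–2 mm off the plate's middle along the line.
- **Alignment and height:** its axis was within about 1° of the line and its middle was at about 47 mm, so it was lying flat on the mat.
- **Clearance:** the fingers were clear of everything at the end. By eye in the pictures, the jar, cup and pot had not moved.

**What went wrong or was not checked:**
- **First push jammed:** a straight push from behind jammed on finger friction, at about 27 N with roughly 4 mm of movement, so I switched to the rolling strokes.
- **High press:** the fingertips pressed on the tin with 41 N vertically for a moment during the first stroke. The 40 N limit is stated for the arm and the gripper's body, and this was at the fingertips.
- **Roll angle not measured directly:** 183 mm without slipping is about 4 rad. The fingertips moved about twice as far as the tin when over the top, which fits rolling.

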